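Put the mixed-up storage jar lids back on their own jars

ROBOT

A 6-joint arm with a two-finger parallel gripper is mounted at the origin on a cart in front of the work surface, level with it; the furniture and walls round the work are solid. World frame = base frame: x ahead of the robot, y to its left, z up, the work surface at z = 0. Lengths are in m, angles in rad, forces in N, time in s.
With the tool pointing down it reaches from about 0.3 to 0.775 m from the base axis. Payload 14.6 kg.
Tool frame: the origin (TCP) lies at the very end of the fingers, on their centre line; the grasp point (between the pads) lies 19 mm behind it; z points along the fingers, y is the line along which they close (so a half turn about z gives the same grasp; the last joint's range is limited). The gripper opens to 94 mm and grips with 3 to 60 N. Pads are 16 mm wide; open, the fingers measure 119 mm over their backs; the gripper's body (75 mm by 177 mm) begins 78 mm behind the grasp point.
Start: joints at [-1.376, 0.3, 1.521, -0, 1.321, -0.067], TCP at [0.142, -0.531, 0.205] pointing down, gripper open.
Joint ranges: [-3.03, 3.03], [-0.79, 2.21], [0.23, 2.52], [-1.04, 4.18], [0, 3.07], [-2.55, 2.55]. Speed limits (rad/s): [2.22, 2.22, 2.57, 3.14, 3.14, 3.14].

INTERFACE

Orientations are given as [roll, pitch, yaw] about the fixed x, y, z axes, in that order (R = Rz(yaw) Ry(pitch) Rx(roll)).
In Python, from station import ctrl, cams gives the robot as it stands. The module is installed in compiled form; this text tells all that it offers.
- The arm moves only by the tool arm_command, never from a script. Its argument "plan" is a list that holds one entry, the list of rows, each a list of 7 numbers: the shift along the tool's x, y, z in a scale on which 1.0 is 750 mm, then the turn, a rotation vector about the tool's x, y, z in shares of 2 rad (1.0 is 2 rad), then the closure, from -1 (fully open) to 1 (shut). A call has 1 to 12 rows; each row is the pose to reach, as a shift and turn from the pose commanded when the call began, along the tool's axes at that moment; what a row does not reach only later rows make up. A row lasts 1/10 s, in which the tool goes at most 50 mm and 8.59 degrees, less where a joint would pass 70% of its speed; a pose out of reach is approached as far as the arm can. A call with a gripper value outside its range is refused whole. The fingers move at their own pace and stop on an object; "squeeze" is the grip in N (left out, the last holds). Time passes only in rows, so rows that repeat a pose let the fingers close. It gives the time, the measured TCP pose, the force, the opening and the grip force at its end, in the units of the state.
- ctrl.get_obs(): the state, without advancing time (a new reading comes with each control period).
- cams.camera(name): name is "side" or "top"; returns (picture, depth): 480x640x3 uint8, blue, green, red; 480x640 float32, m along the optical axis (not along the pixel's ray), 0 where there is no reading.
- cams.camera_info(name): a dict with "fx", "fy", "cx", "cy" (pixels), "world_to_cam" (4x4, takes a point from world to camera coordinates). Camera axes: x right, y down, z forward; pixel columns grow to the right and rows downward; lengths in m; the calibration is good to about 2 mm. A picture is of the moment at which its call begins. camera_info takes no time and is no camera call.
- ctrl.hand_in(): hands the job in; it is judged then, once.
The state is a dict: "time_s": time; "qpos": joint angles; "joint_vel": joint speeds; "tau": joint torques, N m; "ee_pos": TCP position; "eef_rot": TCP orientation; "force": force on the tool from outside, world axes, zero at the start; "moment": the same for the moment, N m; "grip_width": finger opening in m; "grip_force": force on a finger pad.
Only numpy, scipy, OpenCV 4.12 (cv2) and the standard library are available. Lean on these libraries where they do the work, as an engineer would, in place of code of your own. Each camera call takes 0.05 s, during which the arm holds its last target. There are 200 camera calls.

TASK

The wooden lids of the three white storage jars have been mixed up. Put each lid back on the jar it fits, sitting level with its plug fully down in the mouth and its flange on the rim: the small lid on the round-bellied jar, the medium lid on the tall straight jar, the large lid on the low wide jar. Leave the jars, the honey jar, the timer and the teaspoon where they stand, and when a lid has to be put aside, lay it on the cutting board, never on the bare worktop.

Things in the scene. Friction and masses are not known exactly. Their poses are not given: they have to be found in the camera images.
- round_jar: white stoneware jar with a round belly and a narrow neck, open at the top, 106 mm across the belly, 118 mm high, neck 58 mm across outside, mouth bore 46 mm (clear to at least 20 mm deep), about 0.8 kg, loose. Takes the small lid. Origin: centre of its underside; z up.
- tall_jar: white stoneware jar, a tall straight cylinder with a shoulder, open at the top, 102 mm across, 130 mm high, neck 68 mm across outside, mouth bore 56 mm (clear to at least 20 mm deep), about 0.8 kg, loose. Takes the medium lid. Origin: centre of its underside; z up.
- low_jar: white stoneware jar, low and wide, open at the top, 120 mm across, 98 mm high, neck 78 mm across outside, mouth bore 66 mm (clear to at least 20 mm deep), about 0.8 kg, loose. Takes the large lid. Origin: centre of its underside; z up.
- small_lid: small round wooden lid, 60 g: flange 72 mm across, 8 mm thick; on top a ball-shaped knob 27 mm across, 24 mm high; below a 14 mm deep plug tapering from 43 to 35 mm across. At first it lies loosely on the tall jar. Origin: centre of the plug's underside, z up; flange top at 22 mm, grip top at 46 mm. Seated, origin 14 mm below the jar's rim, 1.5 mm play all round.
- medium_lid: medium round wooden lid, 80 g: flange 82 mm across, 8 mm thick; on top a flat cylindrical knob 33 mm across, 24 mm high; below a 14 mm deep plug tapering from 53 to 45 mm across. At first it lies loosely on the low jar. Origin: centre of the plug's underside, z up; flange top at 22 mm, grip top at 46 mm. Seated, origin 14 mm below the jar's rim, 1.5 mm play all round.
- large_lid: large round wooden lid, 100 g: flange 92 mm across, 8 mm thick; on top a bar handle 62 mm long (its x), 16 mm thick (its y), 24 mm high; below a 14 mm deep plug tapering from 63 to 55 mm across. At first perched on the round jar's rim. Origin: centre of the plug's underside, z up; flange top at 22 mm, grip top at 46 mm. Seated, origin 14 mm below the jar's rim, 1.5 mm play all round.
- board: wooden cutting board, 426 mm (its x) by 288 mm (its y), 20 mm thick, fixed, with nothing on it: the place to put a lid aside. Origin: centre of its underside, z up; its top is 20 mm above.
- honey_jar: closed glass jar with a golden-yellow lid, 63 mm across, 94 mm high, loose, stands among the storage jars; leave it alone. Origin: centre of its underside.
- timer: round white kitchen timer, 65 mm across, 46 mm high, loose; leave it alone. Origin: centre of its underside.
- teaspoon: metal teaspoon, 132 mm long (its x), 28 mm wide, 11 mm high, loose, lies on the worktop; leave it alone. Origin: centre of its underside.
There are look-alikes about, which are no part of the job. What is shaped like the low_jar but purple is not meant.

How it is judged:
By the outcome, as a careful person would: the job done as asked, in the order asked, and still so for the second after the job is handed in, with the robot touching nothing.
It also fails if it takes over 112 s, if anything falls off the work surface, if the arm or the gripper's body presses on something with over 40 N, if the wrist force passes 120 N, or if a joint passes its speed limit or range.

## Working session

There is one attempt and no reset: what is moved stays moved. The work goes in short steps, Python scripts to look and compute and a tool call to move; the robot and the scene stay as the last step left them, time stands still between calls to the robot, and variables do not carry over. Pictures are saved under pics/ and viewed, at most 14 in all, crops included, and the job is handed in when it is done.

Besides the shell and the picture viewer there is one more tool, called after "Call:" by a JSON object that holds its "name" and its "arguments", one argument or row to a line. arm_command: Moves the arm, as the interface text tells. Its arguments: {"type":"object","properties":{"plan":{"type":"array"},"squeeze":{"type":"number"}},"required":["plan"]}

```bash
mkdir -p pics; cat > h.py <<'E'
import numpy as np, cv2
from station import ctrl, cams
def snap(name,fn=None):
    p,d=cams.camera(name); i=cams.camera_info(name)
    if fn: cv2.imwrite('pics/'+fn,p)
    v,u=np.mgrid[:480,:640]
    c=np.stack([(u-i['cx'])/i['fx']*d,(v-i['cy'])/i['fy']*d,d,np.ones_like(d)],-1)
    W=(c@np.linalg.inv(i['world_to_cam']).T)[...,:3]
    W[d==0]=np.nan
    return p,d,W
E
python3 - <<'E'
from h import *
for n in('top','side'):
    p,d,W=snap(n,n+'0.png'); np.savez(n+'0.npz',p=p,W=W)
    print(n,np.round(np.linalg.inv(cams.camera_info(n)['world_to_cam']),3).tolist(),cams.camera_info(n)['fx'])
o=ctrl.get_obs(); print(o)
E
```

```text
top [[0.017, -0.995, 0.094, 0.432], [-1.0, -0.019, -0.023, -0.083], [0.024, -0.093, -0.995, 1.203], [0.0, 0.0, 0.0, 1.0]] 462.3959045472013
side [[-0.986, -0.074, 0.147, 0.345], [-0.163, 0.564, -0.81, 0.906], [-0.023, -0.823, -0.568, 0.793], [0.0, 0.0, 0.0, 1.0]] 448.0712252172149
{'time_s': 0.1, 'qpos': array([-1.37560719e+00,  3.00432914e-01,  1.52151054e+00, -7.66361209e-06,
        1.32070384e+00, -6.65718540e-02]), 'joint_vel': array([ 1.08460052e-03, -1.17088721e-03, -1.39706968e-03,  2.10214651e-03,
        6.37984418e-04,  4.99105258e-05]), 'tau': array([-6.61714912e-04, -5.32646334e+01, -3.53284371e+01,  7.09119765e-02,
        2.34872400e-02, -5.99852046e-05]), 'ee_pos': array([ 0.14229475, -0.53103182,  0.20493712]), 'eef_rot': array([-3.14053985e+00, -6.27509237e-05,  2.61762860e-01]), 'force': array([ 0.09856377, -0.17439734,  0.1484511 ]), 'moment': array([-0.02896612, -0.01043092,  0.03424816]), 'grip_force': 0.0, 'grip_width': 0.09436137288226085}
```

View pics/top0.png

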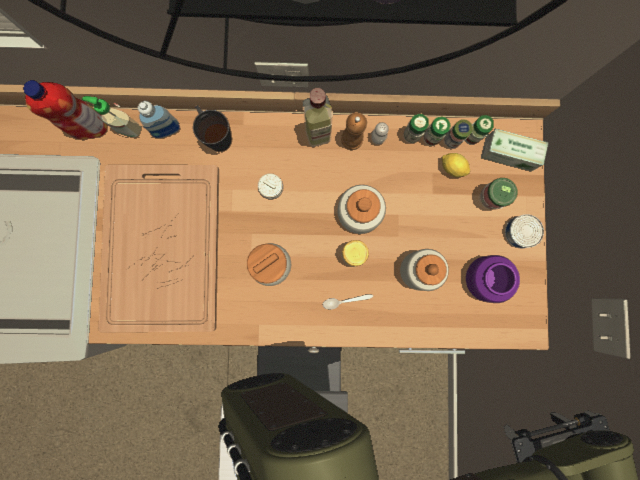

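View pics/side0.png

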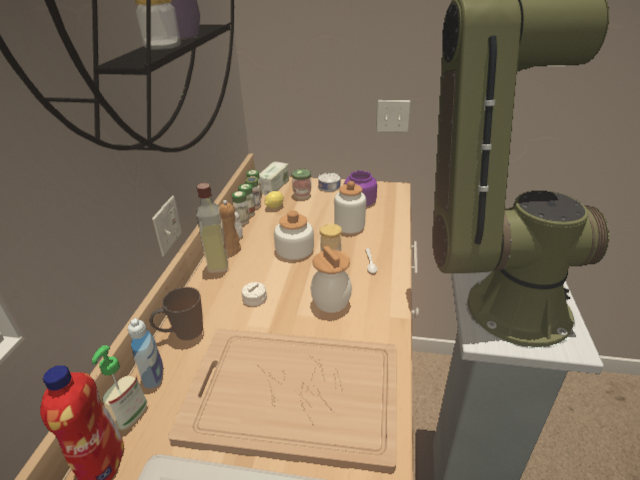

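The top view shows the large lid with its bar on the round jar at (268,264). The medium lid with the flat knob is on the low jar at (362,207), and the small lid with the ball knob is on the tall jar at (427,270). The honey jar is at (355,254), the timer at (270,186), the teaspoon at (348,301) and the board at (160,250). There are two low-wide-jar candidates: white at (362,207) and purple at (493,279). The white one is meant. I'll check it in an enlarged crop.

```bash
cat >> h.py <<'E'
def circ(P):
    A=np.c_[2*P[:,:2],np.ones(len(P))]; s=np.linalg.lstsq(A,(P[:,:2]**2).sum(1),rcond=None)[0]
    return s[:2],np.sqrt(s[2]+s[:2]@s[:2])
def region(W,xy,r,z0,z1):
    with np.errstate(invalid='ignore'):
        m=(np.hypot(W[...,0]-xy[0],W[...,1]-xy[1])<r)&(W[...,2]>z0)&(W[...,2]<z1)
    return W[m]
def near(W,p,r=.075):
    "disc edge (min enclosing circle of horizontal slice) by height bins"
    Q=region(W,p,r,.06,.25)
    return Q
E
python3 - <<'E'
from h import *
t=np.load('top0.npz');s=np.load('side0.npz')
a=t['p'][150:310,230:530];b=s['p'][160:320,250:400]
cv2.imwrite('pics/crop0.png',np.hstack([cv2.resize(a,(500,267)),cv2.resize(b,(250,267))]) if 0 else cv2.resize(np.hstack([a,b]),(792,281),interpolation=cv2.INTER_CUBIC))
for n,(u,v) in dict(round=(268,264),low=(362,207),tall=(427,270),honey=(355,254),timer=(270,186)).items():
    p=t['W'][v,u]; print(n,p.round(3))
    for nm,W in(('top',t['W']),('side',s['W'])):
        Q=region(W,p[:2],.08,.03,.3)
        h,e=np.histogram(Q[:,2],np.arange(.03,.2,.004))
        print(nm,len(Q),'zmax',Q[:,2].max().round(3),[(round(x,3),int(k)) for x,k in zip(e,h) if k>15])
for u,v in[(106,165),(217,165),(107,327),(215,330)]: print('board',t['W'][v,u].round(3))
E
```

```text
round [0.468 0.034 0.163]
top 1483 zmax 0.169 [(np.float64(0.058), 26), (np.float64(0.062), 36), (np.float64(0.066), 24), (np.float64(0.07), 26), (np.float64(0.074), 29), (np.float64(0.078), 44), (np.float64(0.082), 28), (np.float64(0.134), 106), (np.float64(0.138), 667), (np.float64(0.142), 262), (np.float64(0.158), 36), (np.float64(0.162), 131), (np.float64(0.166), 28)]
side 2015 zmax 0.168 [(np.float64(0.03), 26), (np.float64(0.034), 28), (np.float64(0.038), 47), (np.float64(0.042), 44), (np.float64(0.046), 42), (np.float64(0.05), 43), (np.float64(0.054), 49), (np.float64(0.058), 65), (np.float64(0.062), 61), (np.float64(0.066), 68), (np.float64(0.07), 62), (np.float64(0.074), 61), (np.float64(0.078), 68), (np.float64(0.082), 88), (np.float64(0.086), 94), (np.float64(0.09), 78), (np.float64(0.094), 72), (np.float64(0.098), 85), (np.float64(0.102), 67), (np.float64(0.106), 41), (np.float64(0.11), 31), (np.float64(0.114), 31), (np.float64(0.134), 46), (np.float64(0.138), 411), (np.float64(0.142), 100), (np.float64(0.146), 24), (np.float64(0.15), 18), (np.float64(0.154), 22), (np.flo
[... 2423 characters left out ...]
21), (np.float64(0.046), 26), (np.float64(0.05), 24), (np.float64(0.054), 36), (np.float64(0.058), 38), (np.float64(0.062), 42), (np.float64(0.066), 37), (np.float64(0.07), 45), (np.float64(0.074), 41), (np.float64(0.078), 41), (np.float64(0.082), 32), (np.float64(0.086), 33), (np.float64(0.09), 94), (np.float64(0.094), 132)]
timer [0.67  0.049 0.042]
top 433 zmax 0.049 [(np.float64(0.03), 172), (np.float64(0.034), 192), (np.float64(0.038), 31), (np.float64(0.042), 23)]
side 289 zmax 0.051 [(np.float64(0.03), 124), (np.float64(0.034), 115), (np.float64(0.038), 18), (np.float64(0.042), 16)]
board [0.72  0.474 0.021]
board [0.731 0.195 0.   ]
board [0.309 0.445 0.023]
board [0.303 0.182 0.002]
```

View pics/crop0.png

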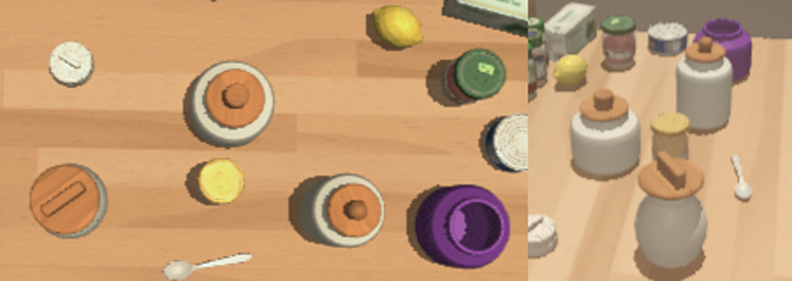

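The crop confirms it: the white low jar with the flat-knob lid is at crop (232,102), and the purple jar at (463,225) is the look-alike. Next I'll measure the lids precisely.

```bash
cat >> h.py <<'E'
def orange(p):
    h=cv2.cvtColor(p,cv2.COLOR_BGR2HSV); return (h[...,0]<18)&(h[...,1]>110)
def hullc(P):
    h=cv2.convexHull(P[:,:2].astype(np.float32)*1000)[:,0]/1000
    return (*circ(h),cv2.minEnclosingCircle(P[:,:2].astype(np.float32)))
def lid(p,W,xy,zf,r=.055):
    Wm=np.where(orange(p)[...,None],W,np.nan)
    F=region(Wm,xy,r,zf-.007,zf+.007); K=region(Wm,xy,r,zf+.018,zf+.03)
    pl=np.linalg.lstsq(np.c_[F[:,:2]-F[:,:2].mean(0),np.ones(len(F))],F[:,2],rcond=None)[0]
    c,R,m=hullc(F); k=K[:,:2]
    (kx,ky),sz,an=cv2.minAreaRect((k*1000).astype(np.float32))
    print(' flange c',c.round(4),'R',R.round(4),'z',pl[2].round(4),'slope',pl[:2].round(3),'| grip n',len(k),'mean',k.mean(0).round(4),'rect',round(kx,1),round(ky,1),np.round(sz,1),round(an,1),'ztop',np.median(K[:,2]).round(4))
def go(xyz,yaw):
    from scipy.spatial.transform import Rotation as Ro
    o=ctrl.get_obs(); R=Ro.from_euler('xyz',o['eef_rot']).as_matrix()
    rel=Ro.from_matrix(R.T@Ro.from_euler('xyz',[np.pi,0,yaw]).as_matrix()).as_rotvec()
    print('go',(R.T@(np.array(xyz)-o['ee_pos'])*1000).round(1),rel.round(3))
E
python3 - <<'E'
from h import *
t=np.load('top0.npz');s=np.load('side0.npz')
for n,xy,z in(('large',(.468,.034),.14),('medium',(.6,-.178),.106),('small',(.461,-.335),.138)):
    for c in(t,s): print(n);lid(c['p'],c['W'],xy,z)
for n,xy in(('honey',(.498,-.165)),):
    for c in(t,s): print(n,hullc(region(c['W'],xy,.05,.088,.1))[:2])
E
```

```text
large
 flange c [0.4706 0.0415] R 0.0451 z 0.1407 slope [-0.006 -0.004] | grip n 195 mean [0.4704 0.0404] rect 470.6 40.6 [16.2 61.7] 35.8 ztop 0.1643
large
 flange c [0.4705 0.0438] R 0.0445 z 0.1405 slope [ 0.005 -0.021] | grip n 123 mean [0.4703 0.0457] rect 471.5 42.3 [16.4 63.7] 35.8 ztop 0.1639
medium
 flange c [ 0.614  -0.1829] R 0.0396 z 0.1064 slope [0.003 0.001] | grip n 152 mean [ 0.614  -0.1834] rect 614.4 -183.4 [30.2 31.7] 47.5 ztop 0.1302
medium
 flange c [ 0.6142 -0.1785] R 0.0386 z 0.1064 slope [ 0.012 -0.032] | grip n 61 mean [ 0.614  -0.1767] rect 616.1 -178.4 [26.3 31.1] 54.3 ztop 0.1304
small
 flange c [ 0.4626 -0.3382] R 0.0348 z 0.1381 slope [ 0.001 -0.007] | grip n 87 mean [ 0.4626 -0.3384] rect 463.1 -338.4 [22.7 22.7] 0.5 ztop 0.1598
small
 flange c [ 0.4627 -0.334 ] R 0.0327 z 0.1381 slope [ 0.013 -0.04 ] | grip n 18 mean [ 0.4612 -0.3307] rect 460.1 -333.0 [21.3 12.2] 40.4 ztop 0.1601
honey (array([ 0.50147918, -0.16664725]), np.float64(0.03097809068194339))
honey (array([ 0.50227502, -0.16465531]), np.float64(0.0315771825614173))
```

```bash
python3 - <<'E'
from h import *
for f in('top0','side0'):
    t=np.load(f+'.npz');Wm=np.where(orange(t['p'])[...,None],t['W'],np.nan)
    K=region(Wm,(.4706,.0415),.055,.158,.17)[:,:2]
    w,v=np.linalg.eigh(np.cov(K.T));print(np.degrees(np.arctan2(v[1,1],v[0,1]))%180)
go((.4706,.0415,.26),2.53);go((.4706,.0415,.143),2.53)
E
```

```text
126.78677083399134
126.79136604302327
go [ 465.3 -468.1  -54.5] [-0.000e+00 -1.000e-03 -2.268e+00]
go [ 465.3 -468.    62.5] [-0.000e+00 -1.000e-03 -2.268e+00]
```

```bash
python3 - <<'E'
from h import *
go((.4706,.0415,.24),2.208)
E
```

```text
go [ 465.3 -468.1  -34.5] [-1.000e-03 -1.000e-03 -1.946e+00]
```

Units first: shifts go in shares of 750 mm and turns go in shares of 2 rad. So -468.1 mm / 750 = -0.6241, 465.3 mm / 750 = 0.6204, -1.946 rad / 2 = -0.973.

Call:
{"name": "arm_command", "arguments": {
  "plan": [
    [[0,0,-0.046,0,0,0,-1],[0.6204,-0.6241,-0.046,0,0,-0.973,-1],[0.6204,-0.6241,-0.046,0,0,-0.973,-1],[0.6204,-0.6241,-0.046,0,0,-0.973,-1],[0.6204,-0.6241,-0.046,0,0,-0.973,-1],[0.6204,-0.6241,-0.046,0,0,-0.973,-1],[0.6204,-0.6241,-0.046,0,0,-0.973,-1],[0.6204,-0.6241,-0.046,0,0,-0.973,-1],[0.6204,-0.6241,-0.046,0,0,-0.973,-1],[0.6204,-0.6241,-0.046,0,0,-0.973,-1],[0.6204,-0.6241,-0.046,0,0,-0.973,-1],[0.6204,-0.6241,-0.046,0,0,-0.973,-1]]
  ],
  "squeeze": 20
}}

```text
time_s: 1.3
ee_pos: [0.4164, -0.052, 0.24]
eef_rot: [3.141, 0.0, 1.918]
force: [1.1, -1.7, 0.8]
grip_width: 0.0937
grip_force: 0.0
```

```bash
python3 - <<'E'
from h import *
o=ctrl.get_obs();print(o['time_s'],o['ee_pos'],o['eef_rot'],o['qpos'].round(2))
go((.4706,.0415,.24),2.208)
E
```

```text
1.3 [ 0.41642818 -0.05199259  0.24003787] [3.14128598e+00 2.33684020e-04 1.91808594e+00] [-0.21 -0.03  1.81 -0.    1.36 -0.56]
go [69.5 82.8  0. ] [ 0.    0.   -0.29]
```

Converted, 82.8 mm / 750 = 0.1104, 69.5 mm / 750 = 0.0927, -0.29 rad / 2 = -0.145.

Call:
{"name": "arm_command", "arguments": {
  "plan": [
    [[0.0927,0.1104,0,0,0,-0.145,-1],[0.0927,0.1104,0,0,0,-0.145,-1],[0.0927,0.1104,0,0,0,-0.145,-1],[0.0927,0.1104,0,0,0,-0.145,-1],[0.0927,0.1104,0,0,0,-0.145,-1]]
  ]
}}

```text
time_s: 1.8
ee_pos: [0.4702, 0.0383, 0.2398]
eef_rot: [-3.141, -0.0, 2.2]
force: [0.2, -0.1, -0.1]
grip_width: 0.094
grip_force: 0.0
```

```bash
python3 - <<'E'
from h import *
o=ctrl.get_obs();print(o['time_s'],o['ee_pos'],o['eef_rot'])
go((.4706,.0415,.143),2.208)
E
```

```text
1.8 [0.4702481  0.03827665 0.23975986] [-3.14098369e+00 -1.74558164e-04  2.20012201e+00]
go [ 2.4  2.2 96.8] [-0.001 -0.    -0.008]
```

Converted, 95 mm / 750 = 0.1267, 87 mm / 750 = 0.116, -0.008 rad / 2 = -0.004.

Call:
{"name": "arm_command", "arguments": {
  "plan": [
    [[0.0027,0.0027,0.0533,0,0,-0.004,-1],[0.0027,0.0027,0.0933,0,0,-0.004,-1],[0.0027,0.0027,0.116,0,0,-0.004,-1],[0.0027,0.0027,0.1267,0,0,-0.004,-1],[0.0027,0.0027,0.1267,0,0,-0.004,-1],[0.0027,0.0027,0.1267,0,0,-0.004,0.9],[0.0027,0.0027,0.1267,0,0,-0.004,0.9],[0.0027,0.0027,0.1267,0,0,-0.004,0.9],[0.0027,0.0027,0.1267,0,0,-0.004,0.9],[0.0027,0.0027,0.1267,0,0,-0.004,0.9],[0.0027,0.0027,0.1267,0,0,-0.004,0.9],[0.0027,0.0027,0.1267,0,0,-0.004,0.9]]
  ],
  "squeeze": 20
}}

```text
time_s: 3.0
ee_pos: [0.4712, 0.0419, 0.145]
eef_rot: [3.142, 0.0, 2.21]
force: [-0.3, -0.5, -0.1]
grip_width: 0.0412
grip_force: 0.0
```

```bash
python3 - <<'E'
from h import *
o=ctrl.get_obs();print(o['time_s'],o['ee_pos'],o['eef_rot'])
E
```

```text
3.0 [0.47116854 0.04190236 0.14497444] [3.14153917e+00 1.52177768e-05 2.20987526e+00]
```

Converted, -45 mm / 750 = -0.06, -20 mm / 750 = -0.0267.

Call:
{"name": "arm_command", "arguments": {
  "plan": [
    [[0,0,0,0,0,0,0.9],[0,0,0,0,0,0,0.9],[0,0,0,0,0,0,0.9],[0,0,0,0,0,0,0.9],[0,0,0,0,0,0,0.9],[0,0,-0.0067,0,0,0,0.9],[0,0,-0.0267,0,0,0,0.9],[0,0,-0.06,0,0,0,0.9],[0,0,-0.06,0,0,0,0.9]]
  ]
}}

```text
time_s: 3.9
ee_pos: [0.4723, 0.0419, 0.1929]
eef_rot: [3.138, 0.003, 2.21]
force: [0.6, 0.3, -1.5]
grip_width: 0.0159
grip_force: 20.0
```

```bash
python3 - <<'E'
from h import *
o=ctrl.get_obs();print(o['time_s'],o['ee_pos'],o['eef_rot'],o['grip_force'])
go((.5,.30,.19),2.21);go((.5,.30,.049),2.21)
p,d,W=snap('side','s1.png')
p,d,W=snap('top')
print(hullc(region(W,(.47,.04),.07,.01,.10))[0:2])
E
```

```text
3.9 [0.47232753 0.04193446 0.19287073] [3.13771430e+00 2.70475767e-03 2.20981549e+00] 19.999685883522034
go [190.6 176.1   3. ] [ 0.004  0.003 -0.   ]
go [191.  175.6 144. ] [ 0.004  0.003 -0.   ]
(array([0.47425799, 0.03289623]), np.float64(0.04268857400170908))
```

View pics/s1.png

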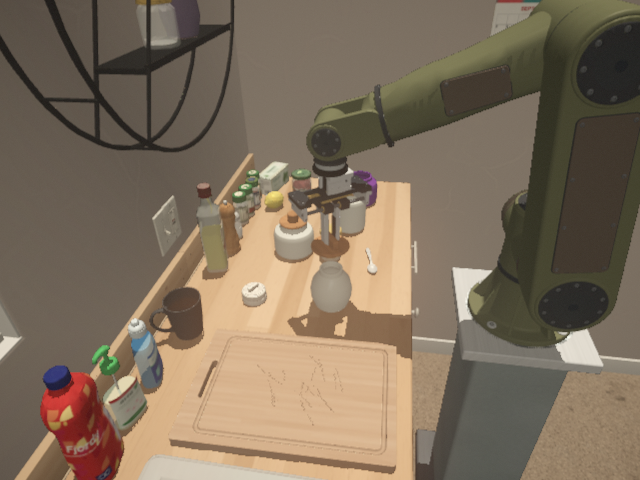

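The large lid is in the gripper at (330,246), and the round jar still stands at (331,288). The lid goes to the board next.

Converted, 190 mm / 750 = 0.2533, 175 mm / 750 = 0.2333.

Call:
{"name": "arm_command", "arguments": {
  "plan": [
    [[0.0427,0.0387,0,0,0,0,0.9],[0.0853,0.0787,0,0,0,0,0.9],[0.128,0.1173,0,0,0,0,0.9],[0.1707,0.1573,0.0067,0,0,0,0.9],[0.2133,0.196,0.04,0,0,0,0.9],[0.2467,0.2267,0.0867,0,0,0,0.9],[0.2533,0.2333,0.1267,0,0,0,0.9],[0.2533,0.2333,0.16,0,0,0,0.9],[0.2533,0.2333,0.176,0,0,0,0.9],[0.2533,0.2333,0.184,0,0,0,0.9],[0.2533,0.2333,0.184,0,0,0,0.9]]
  ]
}}

```text
time_s: 5.1
ee_pos: [0.4983, 0.2984, 0.0518]
eef_rot: [-3.141, -0.0, 2.209]
force: [-0.2, 0.3, -1.1]
grip_width: 0.016
grip_force: 20.0
```

```bash
python3 - <<'E'
from h import *
o=ctrl.get_obs();print(o['time_s'],o['ee_pos'],o['eef_rot'],o['grip_force'],o['grip_width'])
p,d,W=snap('side')
Q=region(W,(.45,.25),.03,0,.04);print('board z',np.median(Q[:,2]))
E
```

```text
5.1 [0.49829539 0.2984399  0.05177416] [-3.14108259e+00 -1.16058665e-04  2.20931520e+00] 19.99968409538269 0.015969361583022833
board z 0.02095310116141913
```

Converted, -180 mm / 750 = -0.24, -130 mm / 750 = -0.1733.

Call:
{"name": "arm_command", "arguments": {
  "plan": [
    [[0,0,0.004,0,0,0,0.9],[0,0,0.0067,0,0,0,0.9],[0,0,0.0067,0,0,0,0.9],[0,0,0.0067,0,0,0,-0.2],[0,0,0.0067,0,0,0,-0.2],[0,0,0.0067,0,0,0,-0.2],[0,0,0.0067,0,0,0,-0.2],[0,0,-0.04,0,0,0,-0.2],[0,0,-0.1067,0,0,0,-0.2],[0,0,-0.1733,0,0,0,-0.2],[0,0,-0.24,0,0,0,-0.2],[0,0,-0.24,0,0,0,-0.2]]
  ]
}}

```text
time_s: 6.35
ee_pos: [0.5001, 0.2997, 0.2393]
eef_rot: [3.131, 0.002, 2.21]
force: [1.1, 0.3, -0.7]
grip_width: 0.0561
grip_force: 0.0
```

```bash
python3 - <<'E'
from h import *
o=ctrl.get_obs();print(o['time_s'],o['ee_pos'],o['eef_rot'],o['force'])
p,d,W=snap('side'); lid(p,W,(.498,.298),.043)
p,d,W=snap('top','t2.png'); lid(p,W,(.498,.298),.043)
go((.4626,-.338,.23),1.2)
E
```

```text
6.35 [0.50006479 0.29972648 0.23930387] [3.13051416e+00 1.78463308e-03 2.20988337e+00] [ 1.10521471  0.29496048 -0.69501314]
 flange c [0.4981 0.3015] R 0.0444 z 0.0429 slope [ 0.001 -0.008] | grip n 186 mean [0.4976 0.3032] rect 497.1 302.0 [17.3 59.3] 35.5 ztop 0.0664
 flange c [0.4987 0.2982] R 0.0456 z 0.0429 slope [-0.004  0.003] | grip n 168 mean [0.4988 0.2964] rect 498.7 297.3 [16.5 61.2] 36.0 ztop 0.0662
go [-489.8 -408.6    2.1] [ 2.00e-03 -1.00e-03  1.01e+00]
```

View pics/t2.png

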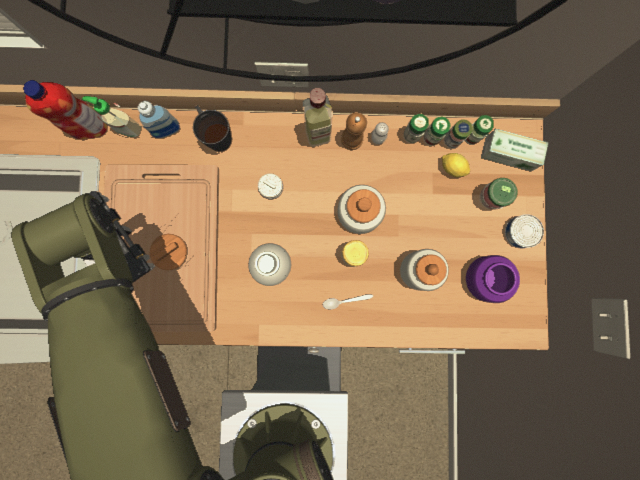

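The large lid lies flat on the board at (168,252), and the round jar is open at (266,264). Next is the small lid.

Converted, -489.8 mm / 750 = -0.6531, -408.6 mm / 750 = -0.5448, 1.01 rad / 2 = 0.505.

Call:
{"name": "arm_command", "arguments": {
  "plan": [
    [[-0.6531,-0.5448,0.0027,0,0,0.505,-0.2],[-0.6531,-0.5448,0.0027,0,0,0.505,-0.2],[-0.6531,-0.5448,0.0027,0,0,0.505,-0.2],[-0.6531,-0.5448,0.0027,0,0,0.505,-0.2],[-0.6531,-0.5448,0.0027,0,0,0.505,-0.2],[-0.6531,-0.5448,0.0027,0,0,0.505,-0.2],[-0.6531,-0.5448,0.0027,0,0,0.505,-0.2],[-0.6531,-0.5448,0.0027,0,0,0.505,-0.2],[-0.6531,-0.5448,0.0027,0,0,0.505,-0.2],[-0.6531,-0.5448,0.0027,0,0,0.505,-0.2],[-0.6531,-0.5448,0.0027,0,0,0.505,-0.2],[-0.6531,-0.5448,0.0027,0,0,0.505,-0.2]]
  ]
}}

```text
time_s: 7.65
ee_pos: [0.4636, -0.3021, 0.2282]
eef_rot: [-3.139, -0.001, 1.2]
force: [0.3, 0.4, -0.4]
grip_width: 0.0564
grip_force: 0.0
```

```bash
python3 - <<'E'
from h import *
o=ctrl.get_obs();print(o['time_s'],o['ee_pos'],o['eef_rot'],o['joint_vel'].round(2))
go((.4626,-.338,.23),1.2)
E
```

```text
7.65 [ 0.46355386 -0.30205365  0.22823819] [-3.13896520e+00 -8.02652409e-04  1.19962652e+00] [-0.78  0.53 -0.67  0.    0.13 -0.78]
go [-33.8  12.1  -1.8] [-0.003 -0.001 -0.   ]
```

Call:
{"name": "arm_command", "arguments": {
  "plan": [
    [[0,0,0,0,0,0,-0.2],[0,0,0,0,0,0,-0.2],[0,0,0,0,0,0,-0.2]]
  ]
}}

```text
time_s: 7.95
ee_pos: [0.4645, -0.2992, 0.2291]
eef_rot: [-3.14, -0.001, 1.201]
force: [0.0, -0.2, 0.3]
grip_width: 0.0562
grip_force: 0.0
```

```bash
python3 - <<'E'
from h import *
o=ctrl.get_obs();print(o['time_s'],o['ee_pos'],o['eef_rot'])
go((.4626,-.338,.141),1.2)
p,d,W=snap('top'); 
np.savez('t3.npz',p=p,W=W)
Q=region(W,(.4706,.0415),.05,.112,.125); print('rim',len(Q),circ(Q),hullc(Q)[:2],np.median(Q[:,2]))
p,d,W=snap('side');Q=region(W,(.4706,.0415),.05,.112,.125); print('rim',len(Q),circ(Q),hullc(Q)[:2],np.median(Q[:,2]))
E
```

```text
7.95 [ 0.46451541 -0.29920384  0.22911372] [-3.13996155e+00 -6.36996410e-04  1.20055095e+00]
go [-36.9  12.4  88.1] [-0.002 -0.001  0.001]
rim 186 (array([0.47102623, 0.04227086]), np.float64(0.026113065349175183)) (array([0.47109943, 0.04237476]), np.float64(0.028539371924351613)) 0.11843680385161648
rim 178 (array([0.47146938, 0.04523379]), np.float64(0.026176067071257955)) (array([0.47147632, 0.04485022]), np.float64(0.029275010120451576)) 0.11767740385537845
```

Converted, 88 mm / 750 = 0.1173, 82 mm / 750 = 0.1093.

Call:
{"name": "arm_command", "arguments": {
  "plan": [
    [[-0.0493,0.0167,0,0,0,0,-0.2],[-0.0493,0.0167,0.0533,0,0,0,-0.2],[-0.0493,0.0167,0.0933,0,0,0,-0.2],[-0.0493,0.0167,0.1093,0,0,0,-0.2],[-0.0493,0.0167,0.1173,0,0,0,-0.2],[-0.0493,0.0167,0.1173,0,0,0,-0.2],[-0.0493,0.0167,0.1173,0,0,0,0.9],[-0.0493,0.0167,0.1173,0,0,0,0.9],[-0.0493,0.0167,0.1173,0,0,0,0.9],[-0.0493,0.0167,0.1173,0,0,0,0.9],[-0.0493,0.0167,0.1173,0,0,0,0.9],[-0.0493,0.0167,0.1173,0,0,0,0.9]]
  ],
  "squeeze": 25
}}

```text
time_s: 9.25
ee_pos: [0.4629, -0.3394, 0.1424]
eef_rot: [3.141, 0.0, 1.2]
force: [-1.8, 1.0, 3.3]
grip_width: 0.0259
grip_force: 25.0
```

```bash
python3 - <<'E'
from h import *
o=ctrl.get_obs();print(o['time_s'],o['ee_pos'],o['eef_rot'],o['force'])
E
```

```text
9.25 [ 0.46289787 -0.33940671  0.14244433] [3.14105421e+00 1.49378484e-04 1.19975430e+00] [-1.77120586  0.97900322  3.26563776]
```

Converted, -80 mm / 750 = -0.1067, -50 mm / 750 = -0.0667.

Call:
{"name": "arm_command", "arguments": {
  "plan": [
    [[0,0,-0.0067,0,0,0,0.9],[0,0,-0.0267,0,0,0,0.9],[0,0,-0.0667,0,0,0,0.9],[0,0,-0.1067,0,0,0,0.9],[0,0,-0.1067,0,0,0,0.9]]
  ]
}}

```text
time_s: 9.75
ee_pos: [0.4637, -0.3401, 0.2263]
eef_rot: [3.136, 0.002, 1.2]
force: [0.8, -0.3, 0.0]
grip_width: 0.026
grip_force: 25.0
```

```bash
python3 - <<'E'
from h import *
o=ctrl.get_obs();print(o['time_s'],o['ee_pos'],o['eef_rot'],o['force'],o['grip_width'],o['grip_force'])
go((.471,.0424,.222),1.6)
p,d,W=snap('side','s4.png');np.savez('s4.npz',p=p,W=W)
e=o['ee_pos'];lid(p,W,e[:2],e[2]-.004,.05)
p,d,W=snap('top');np.savez('t4.npz',p=p,W=W)
Q=region(W,(.4626,-.338),.05,.124,.136); print('tall rim',len(Q),circ(Q) if len(Q)>5 else'')
E
```

```text
9.75 [ 0.4637499  -0.34011954  0.22631049] [3.13569840e+00 1.97275137e-03 1.19980881e+00] [ 0.75611733 -0.25571675  0.00936492] 0.025969075517119838 24.999879598617554
go [ 359.1 -131.9    2.8] [ 0.005  0.003 -0.4  ]
 flange c [ 0.4619 -0.3328] R 0.0329 z 0.2218 slope [ 0.024 -0.051] | grip n 15 mean [ 0.4654 -0.3315] rect 463.8 -332.8 [16.4 12.6] 57.3 ztop 0.2436
tall rim 92 (array([ 0.46381629, -0.33667259]), np.float64(0.029985448922800636))
```

View pics/s4.png

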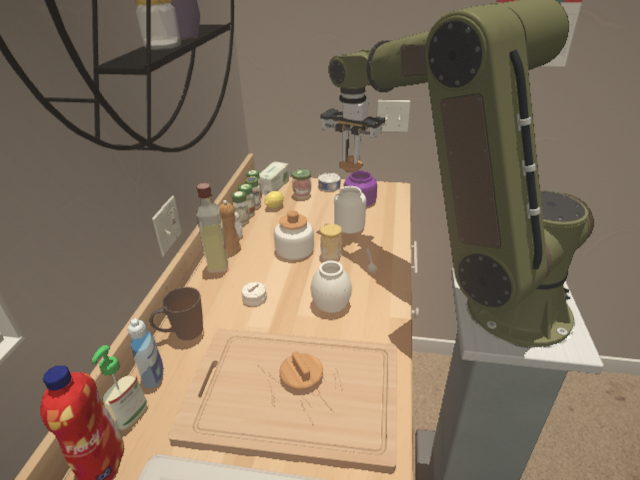

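The small lid hangs level in the gripper at (350,167), and the open round jar is at (331,285). Next I carry the lid over to the round jar.

Converted, 358.5 mm / 750 = 0.478, 340 mm / 750 = 0.4533, -0.4 rad / 2 = -0.2.

Call:
{"name": "arm_command", "arguments": {
  "plan": [
    [[0.048,-0.0173,0,0,0,-0.025,0.9],[0.1067,-0.0387,0,0,0,-0.05,0.9],[0.1653,-0.0613,0,0,0,-0.075,0.9],[0.224,-0.0827,0,0,0,-0.1,0.9],[0.2827,-0.104,0,0,0,-0.125,0.9],[0.3413,-0.1253,0,0,0,-0.15,0.9],[0.4,-0.1467,0,0,0,-0.175,0.9],[0.4533,-0.1667,0,0,0,-0.2,0.9],[0.478,-0.1753,0,0,0,-0.2,0.9],[0.478,-0.1753,0,0,0,-0.2,0.9],[0.478,-0.1753,0,0,0,-0.2,0.9],[0.478,-0.1753,0,0,0,-0.2,0.9]]
  ]
}}

```text
time_s: 11.05
ee_pos: [0.4701, 0.0415, 0.2215]
eef_rot: [-3.141, 0.0, 1.599]
force: [-0.8, 0.4, -0.6]
grip_width: 0.0256
grip_force: 25.0
```

```bash
python3 - <<'E'
from h import *
o=ctrl.get_obs();print(o['time_s'],o['ee_pos'],o['eef_rot'],o['force'],o['grip_width'])
p,d,W=snap('top')
Q=region(W,(.4626,-.338),.05,.124,.136); print('tall rim',len(Q),circ(Q),hullc(Q)[:2])
go((.471,.0418,.135),1.6)
E
```

```text
11.05 [0.47008063 0.04148419 0.22154825] [-3.14066860e+00  1.38296872e-04  1.59866922e+00] [-0.80161002  0.4392829  -0.56239027] 0.025610388595877602
tall rim 236 (array([ 0.46352858, -0.33800449]), np.float64(0.030922448448716885)) (array([ 0.46366898, -0.33822782]), np.float64(0.033405439780572414))
go [ 0.3  0.9 86.7] [-0.001  0.    -0.002]
```

Converted, 86 mm / 750 = 0.1147, 83 mm / 750 = 0.1107.

Call:
{"name": "arm_command", "arguments": {
  "plan": [
    [[0,0.0013,0.04,0,0,0,0.9],[0,0.0013,0.0733,0,0,0,0.9],[0,0.0013,0.0933,0,0,0,0.9],[0,0.0013,0.1013,0,0,0,0.9],[0,0.0013,0.1067,0,0,0,0.9],[0,0.0013,0.1107,0,0,0,0.9],[0,0.0013,0.1147,0,0,0,0.9],[0,0.0013,0.1147,0,0,0,0.9]]
  ]
}}

```text
time_s: 11.9
ee_pos: [0.4713, 0.0425, 0.1362]
eef_rot: [3.141, -0.0, 1.6]
force: [0.1, 1.2, -0.9]
grip_width: 0.0257
grip_force: 25.0
```

```bash
python3 - <<'E'
from h import *
o=ctrl.get_obs();print(o['time_s'],o['ee_pos'],o['eef_rot'],o['force'],o['grip_width'])
E
```

```text
11.9 [0.471283   0.04246804 0.13616429] [ 3.14131392e+00 -4.28496817e-05  1.59972802e+00] [ 0.09928318  1.24175929 -0.87407905] 0.02572602967299063
```

Converted, 5.5 mm / 750 = 0.0073, 5 mm / 750 = 0.0067.

Call:
{"name": "arm_command", "arguments": {
  "plan": [
    [[0,0,0.0027,0,0,0,0.9],[0,0,0.0053,0,0,0,0.9],[0,0,0.0067,0,0,0,0.9],[0,0,0.0073,0,0,0,0.9],[0,0,0.0073,0,0,0,0.9]]
  ]
}}

```text
time_s: 12.4
ee_pos: [0.4712, 0.0425, 0.1306]
eef_rot: [3.142, -0.0, 1.6]
force: [0.1, -0.0, -0.1]
grip_width: 0.0257
grip_force: 25.0
```

```bash
python3 - <<'E'
from h import *
o=ctrl.get_obs();print(o['time_s'],o['ee_pos'],o['eef_rot'],o['force'],o['grip_width'])
E
```

```text
12.4 [0.47122025 0.04251365 0.13056438] [ 3.14158638e+00 -1.90812129e-05  1.59983355e+00] [ 0.0855345  -0.03707799 -0.07612119] 0.025725248577653584
```

Converted, -100 mm / 750 = -0.1333, -70 mm / 750 = -0.0933.

Call:
{"name": "arm_command", "arguments": {
  "plan": [
    [[0,0,0,0,0,0,-0.4],[0,0,0,0,0,0,-0.4],[0,0,0,0,0,0,-0.4],[0,0,0,0,0,0,-0.4],[0,0,-0.0067,0,0,0,-0.4],[0,0,-0.04,0,0,0,-0.4],[0,0,-0.0933,0,0,0,-0.4],[0,0,-0.1333,0,0,0,-0.4],[0,0,-0.1333,0,0,0,-0.4],[0,0,-0.1333,0,0,0,-0.4]]
  ]
}}

```text
time_s: 13.4
ee_pos: [0.4712, 0.0425, 0.2308]
eef_rot: [3.141, 0.0, 1.6]
force: [-0.1, 0.3, -1.6]
grip_width: 0.0656
grip_force: 0.0
```

```bash
python3 - <<'E'
from h import *
o=ctrl.get_obs();print(o['time_s'],o['ee_pos'],o['eef_rot'],o['grip_width'])
p,d,W=snap('side','s5.png'); lid(p,W,(.471,.0425),.126)
p,d,W=snap('top'); lid(p,W,(.614,-.183),.106)
Q=region(W,(.4626,-.338),.05,.124,.136); print('tall rim',len(Q),circ(Q),hullc(Q)[:2])
go((.614,-.183,.23),1.4)
E
```

```text
13.4 [0.47121238 0.04249327 0.23076951] [3.14077512e+00 1.49972400e-05 1.59978313e+00] 0.06557893389517407
 flange c [0.4702 0.0453] R 0.0348 z 0.1265 slope [ 0.011 -0.025] | grip n 46 mean [0.4704 0.0485] rect 471.3 48.4 [16.9 20.4] 81.0 ztop 0.1482
 flange c [ 0.6142 -0.183 ] R 0.0398 z 0.1063 slope [-0.002 -0.008] | grip n 149 mean [ 0.6143 -0.1835] rect 614.3 -183.4 [30.1 31.9] 22.6 ztop 0.1304
tall rim 237 (array([ 0.46356126, -0.33796001]), np.float64(0.030893320534288247)) (array([ 0.46379179, -0.33823797]), np.float64(0.0333488359962065))
go [-229.5  136.6   -0.7] [-0.002  0.     0.2  ]
```

View pics/s5.png

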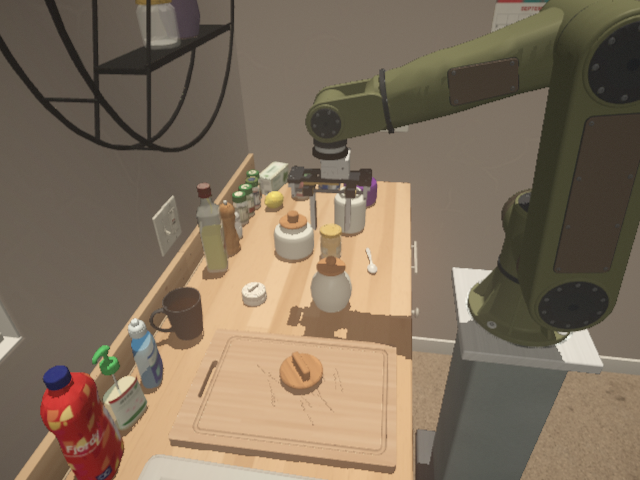

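The small lid sits flat on the round jar at (331,265). Next is the medium lid.

Converted, -229.5 mm / 750 = -0.306, 136.6 mm / 750 = 0.1821, 0.2 rad / 2 = 0.1.

Call:
{"name": "arm_command", "arguments": {
  "plan": [
    [[-0.0507,0.0307,0,0,0,0.025,-0.4],[-0.1067,0.064,0,0,0,0.05,-0.4],[-0.1627,0.0973,0,0,0,0.075,-0.4],[-0.22,0.1307,0,0,0,0.1,-0.4],[-0.2733,0.1627,0,0,0,0.1,-0.4],[-0.306,0.1821,0,0,0,0.1,-0.4],[-0.306,0.1821,0,0,0,0.1,-0.4],[-0.306,0.1821,0,0,0,0.1,-0.4]]
  ]
}}

```text
time_s: 14.3
ee_pos: [0.614, -0.1829, 0.2289]
eef_rot: [-3.139, -0.001, 1.399]
force: [0.2, 0.1, 0.5]
grip_width: 0.0658
grip_force: 0.0
```

```bash
python3 - <<'E'
from h import *
o=ctrl.get_obs();print(o['time_s'],o['ee_pos'],o['eef_rot'],o['grip_width'])
go((.6142,-.1832,.1095),1.4)
E
```

```text
14.3 [ 0.61402055 -0.18294916  0.22886793] [-3.13901300e+00 -6.03642055e-04  1.39915016e+00] 0.06578571461990072
go [ -0.3   0.5 119.4] [-0.003 -0.001 -0.001]
```

Converted, 119 mm / 750 = 0.1587, 108 mm / 750 = 0.144.

Call:
{"name": "arm_command", "arguments": {
  "plan": [
    [[0,0,0.06,0,0,0,-0.4],[0,0,0.1133,0,0,0,-0.4],[0,0,0.144,0,0,0,-0.4],[0,0,0.1587,0,0,0,-0.4],[0,0,0.1587,0,0,0,-0.4],[0,0,0.1587,0,0,0,0.9],[0,0,0.1587,0,0,0,0.9],[0,0,0.1587,0,0,0,0.9],[0,0,0.1587,0,0,0,0.9],[0,0,0.1587,0,0,0,0.9],[0,0,0.1587,0,0,0,0.9],[0,0,0.1587,0,0,0,0.9]]
  ],
  "squeeze": 20
}}

```text
time_s: 15.5
ee_pos: [0.6146, -0.183, 0.1121]
eef_rot: [3.141, 0.0, 1.4]
force: [-1.6, 0.4, 4.7]
grip_width: 0.0324
grip_force: 20.0
```

```bash
python3 - <<'E'
from h import *
o=ctrl.get_obs();print(o['time_s'],o['ee_pos'],o['eef_rot'],o['grip_width'],o['grip_force'],o['force'])
go((.6142,-.1832,.22),1.2)
E
```

```text
15.5 [ 0.61459469 -0.18299424  0.1120521 ] [3.14090979e+00 1.22609554e-04 1.39982008e+00] 0.0323694286540799 20.001006424427032 [-1.55682945  0.37841573  4.66284164]
go [  -0.3   -0.3 -107.9] [0.001 0.    0.2  ]
```

Call:
{"name": "arm_command", "arguments": {
  "plan": [
    [[0,0,-0.0067,0,0,0,0.9],[0,0,-0.0267,0,0,0,0.9],[0,0,-0.08,0,0,0,0.9],[0,0,-0.1333,0,0,0,0.9],[0,0,-0.144,0,0,0,0.9],[0,0,-0.144,0,0,0,0.9],[0,0,-0.144,0,0,0,0.9]]
  ]
}}

```text
time_s: 16.2
ee_pos: [0.614, -0.1828, 0.2184]
eef_rot: [-3.14, -0.0, 1.4]
force: [0.0, -0.5, -0.5]
grip_width: 0.0324
grip_force: 20.0
```

```bash
python3 - <<'E'
from h import *
o=ctrl.get_obs();print(o['time_s'],o['ee_pos'],o['eef_rot'],o['grip_width'],o['grip_force'],o['force'])
p,d,W=snap('side','s6.png');e=o['ee_pos'];lid(p,W,e[:2],e[2]-.004,.05)
p,d,W=snap('top')
go((.4636,-.338,e[2]),1.2)
E
```

```text
16.2 [ 0.61396453 -0.18279409  0.21836141] [-3.13975887e+00 -3.33571757e-04  1.39974831e+00] 0.03241115550128182 19.999621510505676 [ 0.04546704 -0.49970565 -0.52615255]
 flange c [ 0.611  -0.1773] R 0.0376 z 0.213 slope [ 0.016 -0.052] | grip n 46 mean [ 0.6142 -0.1764] rect 615.4 -178.6 [23.2 26.6] 67.8 ztop 0.2363
go [-178.6 -121.7   -0.3] [-0.003 -0.     0.2  ]
```

View pics/s6.png

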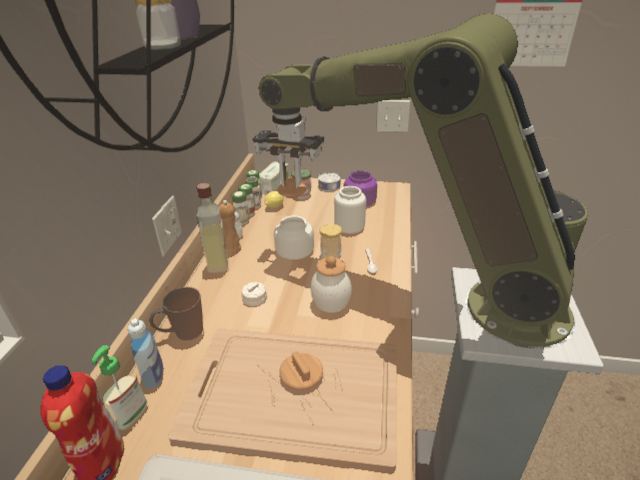

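The medium lid is held level at (290,187), the low jar at (294,240) is now open, and the tall jar is open at (350,205). Next I carry the lid to the tall jar.

Converted, -178.6 mm / 750 = -0.2381, -170 mm / 750 = -0.2267, 0.2 rad / 2 = 0.1.

Call:
{"name": "arm_command", "arguments": {
  "plan": [
    [[-0.044,-0.0293,0,0,0,0.025,0.9],[-0.0933,-0.064,0,0,0,0.05,0.9],[-0.1427,-0.0973,0,0,0,0.075,0.9],[-0.1933,-0.132,0,0,0,0.1,0.9],[-0.2267,-0.1547,0,0,0,0.1,0.9],[-0.2381,-0.1627,0,0,0,0.1,0.9],[-0.2381,-0.1627,0,0,0,0.1,0.9],[-0.2381,-0.1627,0,0,0,0.1,0.9]]
  ]
}}

```text
time_s: 17.1
ee_pos: [0.4644, -0.3374, 0.2191]
eef_rot: [-3.141, -0.0, 1.2]
force: [1.1, 0.1, -0.6]
grip_width: 0.0325
grip_force: 20.0
```

```bash
python3 - <<'E'
from h import *
o=ctrl.get_obs();print(o['time_s'],o['ee_pos'],o['eef_rot'],o['grip_width'],o['grip_force'],o['force'])
p,d,W=snap('top')
Q=region(W,(.614,-.183),.06,.092,.104); print('low rim',len(Q),circ(Q),hullc(Q)[:2])
go((.4636,-.338,.15),1.2)
E
```

```text
17.1 [ 0.46440182 -0.33742936  0.21907231] [-3.14094109e+00 -4.84934715e-04  1.20038512e+00] 0.0324673277999511 19.999637603759766 [ 1.0869826   0.07306649 -0.58614574]
low rim 243 (array([ 0.61476069, -0.18313177]), np.float64(0.03599527324491683)) (array([ 0.61494719, -0.18350277]), np.float64(0.03863128843197269))
go [-1.1 -0.6 69.2] [-0.001 -0.     0.001]
```

Converted, 68 mm / 750 = 0.0907, 65 mm / 750 = 0.0867.

Call:
{"name": "arm_command", "arguments": {
  "plan": [
    [[-0.0011,-0.0007,0.04,0,0,0,0.9],[-0.0011,-0.0007,0.0667,0,0,0,0.9],[-0.0011,-0.0007,0.0773,0,0,0,0.9],[-0.0011,-0.0007,0.0827,0,0,0,0.9],[-0.0011,-0.0007,0.0867,0,0,0,0.9],[-0.0011,-0.0007,0.0907,0,0,0,0.9],[-0.0011,-0.0007,0.0907,0,0,0,0.9]]
  ]
}}

```text
time_s: 17.85
ee_pos: [0.4632, -0.3388, 0.1518]
eef_rot: [3.141, 0.0, 1.2]
force: [0.5, -0.4, -1.1]
grip_width: 0.0321
grip_force: 20.0
```

```bash
python3 - <<'E'
from h import *
o=ctrl.get_obs();print(o['time_s'],o['ee_pos'],o['eef_rot'],o['force'],o['grip_width'])
E
```

```text
17.85 [ 0.46319768 -0.33875212  0.15180412] [3.14118906e+00 1.22761646e-04 1.19988772e+00] [ 0.51335771 -0.40083595 -1.12533088] 0.03210612481980726
```

Converted, 8.2 mm / 750 = 0.0109, 7.5 mm / 750 = 0.01.

Call:
{"name": "arm_command", "arguments": {
  "plan": [
    [[0.0007,0,0.0027,0,0,0,0.9],[0.0007,0,0.0053,0,0,0,0.9],[0.0007,0,0.008,0,0,0,0.9],[0.0007,0,0.01,0,0,0,0.9],[0.0007,0,0.0109,0,0,0,0.9],[0.0007,0,0.0109,0,0,0,0.9]]
  ]
}}

```text
time_s: 18.45
ee_pos: [0.4633, -0.3383, 0.1441]
eef_rot: [3.141, 0.0, 1.2]
force: [-1.8, 2.4, 6.8]
grip_width: 0.0325
grip_force: 20.0
```

```bash
python3 - <<'E'
from h import *
o=ctrl.get_obs();print(o['time_s'],o['ee_pos'],o['eef_rot'],o['force'],o['moment'],o['grip_width'])
E
```

```text
18.45 [ 0.46327604 -0.33833606  0.14405894] [3.14107661e+00 2.10334214e-04 1.19982097e+00] [-1.79444759  2.35208258  6.79119477] [0.28482466 0.46893167 0.01767327] 0.032476383886768254
```

Contact is at the seated height. Release and retract.

Converted, 110 mm / 750 = 0.1467, -90 mm / 750 = -0.12.

Call:
{"name": "arm_command", "arguments": {
  "plan": [
    [[0,0,-0.0007,0,0,0,-0.4],[0,0,-0.0007,0,0,0,-0.4],[0,0,-0.0007,0,0,0,-0.4],[0,0,-0.0007,0,0,0,-0.4],[0,0,-0.0067,0,0,0,-0.4],[0,0,-0.04,0,0,0,-0.4],[0,0,-0.0933,0,0,0,-0.4],[0,0,-0.12,0,0,0,-0.4],[0.04,-0.0133,-0.12,0,0,0,-0.4],[0.0933,-0.0373,-0.12,0,0,0,-0.4],[0.1467,-0.0587,-0.12,0,0,0,-0.4],[0.1467,-0.0587,-0.12,0,0,0,-0.4]]
  ]
}}

```text
time_s: 19.65
ee_pos: [0.4622, -0.2163, 0.2342]
eef_rot: [3.141, -0.0, 1.203]
force: [0.1, -0.3, 0.8]
grip_width: 0.066
grip_force: 0.0
```

```bash
python3 - <<'E'
from h import *
o=ctrl.get_obs();print(o['time_s'],o['ee_pos'],o['eef_rot'],o['grip_width'])
p,d,W=snap('side'); lid(p,W,(.4636,-.338),.138)
p2,d,W=snap('top'); lid(p2,W,(.4636,-.338),.138); lid(p2,W,(.471,.0425),.126); lid(p2,W,(.4985,.298),.043)
Q=region(W,(.614,-.183),.06,.092,.104); print('low rim',len(Q),circ(Q),hullc(Q)[:2])
cv2.imwrite('pics/c7.png',cv2.resize(np.hstack([p[150:350,210:410],p2[150:350,230:530]]),(800,320)))
go((.4985,.2985,.15),2.21)
E
```

```text
19.65 [ 0.46219453 -0.21631527  0.23420074] [ 3.14080558e+00 -4.42433593e-04  1.20314306e+00] 0.06599590780610307
 flange c [ 0.4631 -0.3311] R 0.0376 z 0.1383 slope [ 0.009 -0.04 ] | grip n 43 mean [ 0.4616 -0.3316] rect 462.0 -332.5 [28.1 22.5] 69.1 ztop 0.1618h.py:30: RuntimeWarning: Mean of empty slice.
  pl=np.linalg.lstsq(np.c_[F[:,:2]-F[:,:2].mean(0),np.ones(len(F))],F[:,2],rcond=None)[0]
  ret = um.true_divide(
Traceback (most recent call last):
  File "h.py", line 31, in lid
    c,R,m=hullc(F); k=K[:,:2]
          ~~~~~^^^
  File "h.py", line 25, in hullc
    h=cv2.convexHull(P[:,:2].astype(np.float32)*1000)[:,0]/1000
      ~~~~~~~~~~~~~~~~~~~~~~~~~~~~~~~~~~~~~~~~~~~~~~~^^^^^
TypeError: 'NoneType' object is not subscriptable
```

```bash
python3 - <<'E'
from h import *
go((.4985,.2985,.2),2.21)
E
```

```text
go [ 496.1 -153.4   33.7] [ 1.000e-03  1.000e-03 -1.009e+00]
```

Converted, 496 mm / 750 = 0.6613, -153.4 mm / 750 = -0.2045, -1.009 rad / 2 = -0.5045.

Call:
{"name": "arm_command", "arguments": {
  "plan": [
    [[0.6613,-0.2045,0,0,0,-0.5045,-0.4],[0.6613,-0.2045,0,0,0,-0.5045,-0.4],[0.6613,-0.2045,0,0,0,-0.5045,-0.4],[0.6613,-0.2045,0,0,0,-0.5045,-0.4],[0.6613,-0.2045,0,0,0,-0.5045,-0.4],[0.6613,-0.2045,0,0,0,-0.5045,-0.4],[0.6613,-0.2045,0,0,0,-0.5045,-0.4],[0.6613,-0.2045,0,0,0,-0.5045,-0.4],[0.6613,-0.2045,0,0,0,-0.5045,-0.4],[0.6613,-0.2045,0,0,0,-0.5045,-0.4],[0.6613,-0.2045,0.0453,0,0,-0.5045,-0.4],[0.6613,-0.2045,0.0453,0,0,-0.5045,-0.4]]
  ]
}}

```text
time_s: 20.95
ee_pos: [0.4982, 0.2988, 0.1949]
eef_rot: [-3.135, -0.001, 2.21]
force: [-0.1, 1.2, 0.2]
grip_width: 0.0657
grip_force: 0.0
```

```bash
python3 - <<'E'
from h import *
o=ctrl.get_obs();print(o['time_s'],o['ee_pos'],o['eef_rot'],o['grip_width'])
p,d,W=snap('side')
p2,d,W=snap('top'); lid(p2,W,(.4636,-.338),.138); lid(p2,W,(.471,.0425),.126)
Q=region(W,(.614,-.183),.06,.092,.104); print('low rim',len(Q),circ(Q),hullc(Q)[:2])
cv2.imwrite('pics/c7.png',cv2.resize(np.hstack([p[150:350,210:410],p2[150:350,230:530]]),(800,320)))
go((.4985,.2985,.1),2.21)
E
```

```text
20.95 [0.4982129  0.298791   0.19486738] [-3.13509332e+00 -1.11966212e-03  2.21045085e+00] 0.06572040045465209
 flange c [ 0.4621 -0.3388] R 0.0403 z 0.1382 slope [ 0.002 -0.001] | grip n 163 mean [ 0.4624 -0.3381] rect 461.8 -338.2 [29.4 31.3] 1.4 ztop 0.1618
 flange c [0.4709 0.0433] R 0.0348 z 0.1267 slope [0.001 0.001] | grip n 86 mean [0.4706 0.0424] rect 470.6 43.2 [21.8 23.6] 77.3 ztop 0.1489
low rim 238 (array([ 0.61484995, -0.18311789]), np.float64(0.03599652321472493)) (array([ 0.61535811, -0.18334349]), np.float64(0.038856889969690576))
go [ 1.7  0.2 99. ] [-0.002  0.    -0.002]
```

View pics/c7.png

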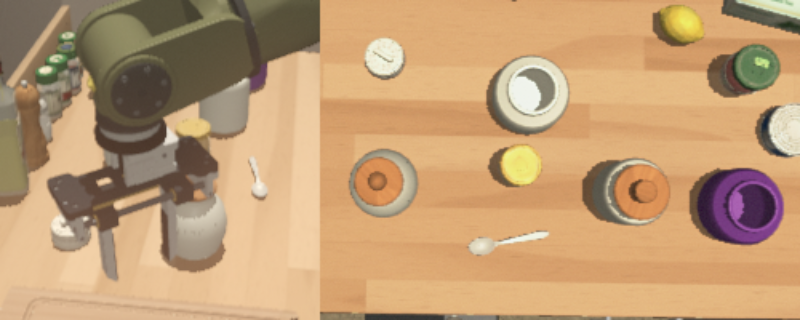

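Both placed lids sit flat, at crop (380,180) and (642,192), and the low jar is open at (530,93). Now I fetch the large lid.

Converted, 151 mm / 750 = 0.2013, 146 mm / 750 = 0.1947.

Call:
{"name": "arm_command", "arguments": {
  "plan": [
    [[0,0,0.06,0,0,0,-0.4],[0,0,0.12,0,0,0,-0.4],[0,0,0.1733,0,0,0,-0.4],[0,0,0.1947,0,0,0,-0.4],[0,0,0.2013,0,0,0,-0.4],[0,0,0.2013,0,0,0,-0.4]]
  ],
  "squeeze": 20
}}

```text
time_s: 21.65
ee_pos: [0.5, 0.2973, 0.0495]
eef_rot: [3.14, 0.0, 2.207]
force: [0.1, -0.5, 0.3]
grip_width: 0.0657
grip_force: 0.0
```

Call:
{"name": "arm_command", "arguments": {
  "plan": [
    [[0,0,0,0,0,0,0.9],[0,0,0,0,0,0,0.9],[0,0,0,0,0,0,0.9],[0,0,0,0,0,0,0.9],[0,0,0,0,0,0,0.9],[0,0,0,0,0,0,0.9],[0,0,0,0,0,0,0.9],[0,0,0,0,0,0,0.9],[0,0,0,0,0,0,0.9]]
  ]
}}

```text
time_s: 22.55
ee_pos: [0.4989, 0.2981, 0.0484]
eef_rot: [-3.141, -0.0, 2.209]
force: [-0.2, 0.2, 0.9]
grip_width: 0.0161
grip_force: 20.0
```

```bash
python3 - <<'E'
from h import *
o=ctrl.get_obs();print(o['time_s'],o['ee_pos'],o['eef_rot'],o['grip_width'],o['grip_force'])
E
```

```text
22.55 [0.49891737 0.2980786  0.04835886] [-3.14149680e+00 -1.63764543e-05  2.20886797e+00] 0.016091586266515773 20.00007838010788
```

Converted, -175 mm / 750 = -0.2333, -160 mm / 750 = -0.2133.

Call:
{"name": "arm_command", "arguments": {
  "plan": [
    [[0,0,-0.0067,0,0,0,0.9],[0,0,-0.04,0,0,0,0.9],[0,0,-0.1,0,0,0,0.9],[0,0,-0.16,0,0,0,0.9],[0,0,-0.2133,0,0,0,0.9],[0,0,-0.2333,0,0,0,0.9],[0,0,-0.2333,0,0,0,0.9]]
  ]
}}

```text
time_s: 23.25
ee_pos: [0.4996, 0.2984, 0.2261]
eef_rot: [3.137, 0.001, 2.209]
force: [-0.5, -0.5, -1.3]
grip_width: 0.0158
grip_force: 20.0
```

```bash
python3 - <<'E'
from h import *
o=ctrl.get_obs();print(o['time_s'],o['ee_pos'],o['eef_rot'],o['grip_width'],o['grip_force'])
go((.6149,-.1833,.223),2.0)
E
```

```text
23.25 [0.49960015 0.29842466 0.22611411] [3.13710406e+00 7.08082033e-04 2.20883122e+00] 0.015833052589926067 19.999752938747406
go [-455.6 -194.3    2.6] [0.005 0.    0.209]
```

Converted, -455.5 mm / 750 = -0.6073, -194 mm / 750 = -0.2587, 0.209 rad / 2 = 0.1045.

Call:
{"name": "arm_command", "arguments": {
  "plan": [
    [[-0.0427,-0.0187,0,0,0,0.01,0.9],[-0.096,-0.0413,0,0,0,0.02,0.9],[-0.1493,-0.064,0,0,0,0.03,0.9],[-0.2027,-0.0867,0,0,0,0.04,0.9],[-0.256,-0.1093,0,0,0,0.05,0.9],[-0.3093,-0.132,0,0,0,0.06,0.9],[-0.3627,-0.1547,0,0,0,0.07,0.9],[-0.416,-0.1773,0,0,0,0.08,0.9],[-0.4693,-0.2,0,0,0,0.09,0.9],[-0.5227,-0.2227,0,0,0,0.1,0.9],[-0.5733,-0.244,0,0,0,0.1045,0.9],[-0.6073,-0.2587,0,0,0,0.1045,0.9]]
  ]
}}

```text
time_s: 24.45
ee_pos: [0.614, -0.1859, 0.2212]
eef_rot: [-3.14, -0.002, 1.998]
force: [0.4, -0.4, -1.0]
grip_width: 0.0158
grip_force: 20.0
```

Call:
{"name": "arm_command", "arguments": {
  "plan": [
    [[0,0,0,0,0,0,0.9],[0,0,0,0,0,0,0.9],[0,0,0,0,0,0,0.9]]
  ]
}}

```text
time_s: 24.75
ee_pos: [0.6142, -0.1824, 0.2226]
eef_rot: [-3.141, -0.001, 2.001]
force: [-0.3, 0.6, -1.1]
grip_width: 0.0157
grip_force: 20.0
```

```bash
python3 - <<'E'
from h import *
o=ctrl.get_obs();print(o['time_s'],o['ee_pos'],o['eef_rot'],o['grip_width'],o['force'])
p,d,W=snap('side','s8.png');e=o['ee_pos'];lid(p,W,e[:2],e[2]-.005,.055)
go((.6149,-.1833,.12),2.0)
E
```

```text
24.75 [ 0.61417074 -0.18235749  0.22260578] [-3.14078472e+00 -1.00918992e-03  2.00064773e+00] 0.015732486569823248 [-0.30162505  0.56518545 -1.0776479 ]
 flange c [ 0.613  -0.1781] R 0.0436 z 0.2166 slope [ 0.007 -0.024] | grip n 43 mean [ 0.6097 -0.17  ] rect 611.5 -175.6 [13.  52.3] 18.5 ztop 0.2406
go [ -1.2   0.2 103. ] [-0.    -0.     0.001]
```

View pics/s8.png

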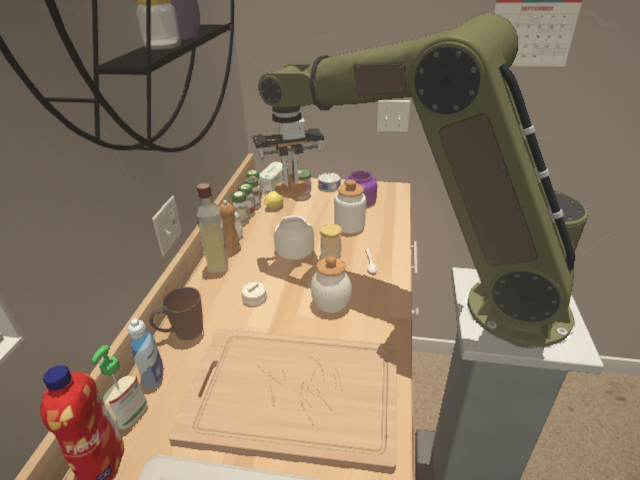

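The large lid is held level at (290,188), above the low jar at (294,240). Lowering it now.

Converted, 103 mm / 750 = 0.1373, 100 mm / 750 = 0.1333.

Call:
{"name": "arm_command", "arguments": {
  "plan": [
    [[-0.0013,0,0.0533,0,0,0,0.9],[-0.0013,0,0.1,0,0,0,0.9],[-0.0013,0,0.1173,0,0,0,0.9],[-0.0013,0,0.1253,0,0,0,0.9],[-0.0013,0,0.1293,0,0,0,0.9],[-0.0013,0,0.1333,0,0,0,0.9],[-0.0013,0,0.1373,0,0,0,0.9],[-0.0013,0,0.1373,0,0,0,0.9]]
  ]
}}

```text
time_s: 25.6
ee_pos: [0.6149, -0.1843, 0.1207]
eef_rot: [3.141, 0.0, 2.0]
force: [0.4, 0.6, -0.5]
grip_width: 0.0155
grip_force: 20.0
```

```bash
python3 - <<'E'
from h import *
o=ctrl.get_obs();print(o['time_s'],o['ee_pos'],o['eef_rot'],o['force'],o['moment'])
E
```

```text
25.6 [ 0.61491163 -0.18431307  0.12066222] [3.14127102e+00 2.86803979e-04 1.99977504e+00] [ 0.37576796  0.57214375 -0.47175577] [ 0.04070031 -0.11004994  0.08041916]
```

Converted, 8.3 mm / 750 = 0.0111, 7.5 mm / 750 = 0.01.

Call:
{"name": "arm_command", "arguments": {
  "plan": [
    [[0.0007,0,0.0027,0,0,0,0.9],[0.0007,0,0.0053,0,0,0,0.9],[0.0007,0,0.008,0,0,0,0.9],[0.0007,0,0.01,0,0,0,0.9],[0.0007,0,0.0111,0,0,0,0.9],[0.0007,0,0.0111,0,0,0,0.9]]
  ]
}}

```text
time_s: 26.2
ee_pos: [0.6146, -0.1839, 0.1124]
eef_rot: [3.141, 0.0, 2.0]
force: [-1.7, 1.0, 2.0]
grip_width: 0.0156
grip_force: 20.0
```

```bash
python3 - <<'E'
from h import *
o=ctrl.get_obs();print(o['time_s'],o['ee_pos'],o['eef_rot'],o['force'],o['moment'])
E
```

```text
26.2 [ 0.61463773 -0.18388065  0.112366  ] [3.14144691e+00 1.60715661e-04 1.99975276e+00] [-1.66268676  1.01885725  1.96274916] [ 0.05006447  0.19853038 -0.00964023]
```

Seated contact. Release, retract and clear away sideways so both cameras can see.

Converted, -125 mm / 750 = -0.1667, -115 mm / 750 = -0.1533.

Call:
{"name": "arm_command", "arguments": {
  "plan": [
    [[0,0,0,0,0,0,-0.2],[0,0,0,0,0,0,-0.2],[0,0,0,0,0,0,-0.2],[0,0,0,0,0,0,-0.2],[0,0,-0.0067,0,0,0,-0.2],[0,0,-0.04,0,0,0,-0.2],[0,0,-0.0933,0,0,0,-0.2],[0,0,-0.1533,0,0,0,-0.2],[0,0,-0.1667,0,0,0,-0.2],[0,0,-0.1667,0,0,0,-0.2]]
  ]
}}

```text
time_s: 27.2
ee_pos: [0.6151, -0.184, 0.2391]
eef_rot: [3.139, 0.003, 2.0]
force: [0.7, 0.4, 0.2]
grip_width: 0.0565
grip_force: 0.0
```

```bash
python3 - <<'E'
from h import *
o=ctrl.get_obs();print(o['time_s'],o['ee_pos'],o['eef_rot'])
go((.48,.28,.238),2.0)
E
```

```text
27.2 [ 0.6151225  -0.18398651  0.23912398] [3.13901543e+00 2.52555407e-03 1.99981657e+00]
go [4.781e+02 7.010e+01 1.000e-01] [ 0.003  0.003 -0.   ]
```

Converted, 478 mm / 750 = 0.6373, 70 mm / 750 = 0.0933.

Call:
{"name": "arm_command", "arguments": {
  "plan": [
    [[0.04,0.0067,0,0,0,0,-0.2],[0.6373,0.0933,0,0,0,0,-0.2],[0.6373,0.0933,0,0,0,0,-0.2],[0.6373,0.0933,0,0,0,0,-0.2],[0.6373,0.0933,0,0,0,0,-0.2],[0.6373,0.0933,0,0,0,0,-0.2],[0.6373,0.0933,0,0,0,0,-0.2],[0.6373,0.0933,0,0,0,0,-0.2],[0.6373,0.0933,0,0,0,0,-0.2],[0.6373,0.0933,0,0,0,0,-0.2],[0.6373,0.0933,0,0,0,0,-0.2],[0.6373,0.0933,0,0,0,0,-0.2]]
  ]
}}

```text
time_s: 28.4
ee_pos: [0.4786, 0.2805, 0.2353]
eef_rot: [-3.139, 0.0, 2.002]
force: [0.5, -0.4, -0.4]
grip_width: 0.0563
grip_force: 0.0
```

Call:
{"name": "arm_command", "arguments": {
  "plan": [
    [[0,0,0,0,0,0,-0.2],[0,0,0,0,0,0,-0.2],[0,0,0,0,0,0,-0.2],[0,0,0,0,0,0,-0.2]]
  ]
}}

```text
time_s: 28.8
ee_pos: [0.4798, 0.2793, 0.2371]
eef_rot: [-3.142, 0.0, 1.999]
force: [0.0, 1.1, -0.3]
grip_width: 0.0567
grip_force: 0.0
```

```bash
python3 - <<'E'
from h import *
p,d,W=snap('top','t9.png')
for xy,z in(((.4636,-.338),.138),((.471,.0425),.126),((.615,-.183),.106)): lid(p,W,xy,z)
t=np.load('top0.npz')
for n,xy,r,a,b in(('honey',(.5015,-.1666),.05,.088,.1),('timer',(.67,.049),.05,.025,.06)):
    print(n,hullc(region(t['W'],xy,r,a,b))[:2],hullc(region(W,xy,r,a,b))[:2])
# jar bodies before/after
for n,xy,a,b in(('round',(.471,.042),.04,.09),('tall',(.4636,-.338),.09,.12),('low',(.615,-.183),.06,.09)):
    print(n,hullc(region(t['W'],xy,.065,a,b))[:2],hullc(region(W,xy,.065,a,b))[:2])
m=cv2.absdiff(p,t['p']).max(2)[290:315,315:380];print('spoon diff',int((m>40).sum()))
E
```

```text
flange c [ 0.4625 -0.3387] R 0.0402 z 0.1382 slope [-0.005 -0.002] | grip n 167 mean [ 0.4621 -0.338 ] rect 461.9 -338.4 [29.5 31.7] 0.9 ztop 0.1624
 flange c [0.4708 0.0433] R 0.0348 z 0.1266 slope [-0.002  0.003] | grip n 87 mean [0.471  0.0425] rect 470.3 43.2 [22.3 22.6] 47.4 ztop 0.1488
 flange c [ 0.6136 -0.1826] R 0.0446 z 0.1064 slope [0.001 0.   ] | grip n 176 mean [ 0.6136 -0.1831] rect 614.0 -183.2 [16.4 60.7] 24.6 ztop 0.1297
honey (array([ 0.50147918, -0.16664725]), np.float64(0.03097809068194339)) (array([ 0.50152264, -0.166617  ]), np.float64(0.03100639390033201))
timer (array([0.67435442, 0.05068474]), np.float64(0.030777825857628123)) (array([0.67427935, 0.0508296 ]), np.float64(0.030999734949544645))
round (array([0.47104071, 0.04273603]), np.float64(0.052131438960089364)) (array([0.47090018, 0.042575  ]), np.float64(0.0521284579085317))
tall (array([ 0.46360219, -0.33799925]), np.float64(0.0503963172319869)) (array([ 0.4636857 , -0.33802098]), np.float64(0.050473215202687056))
low (array([ 0.61492199, -0.18316735]), np.float64(0.05923392961970952)) (array([ 0.61474916, -0.18304001]), np.float64(0.05920147852643879))
spoon diff 0
```

View pics/t9.png

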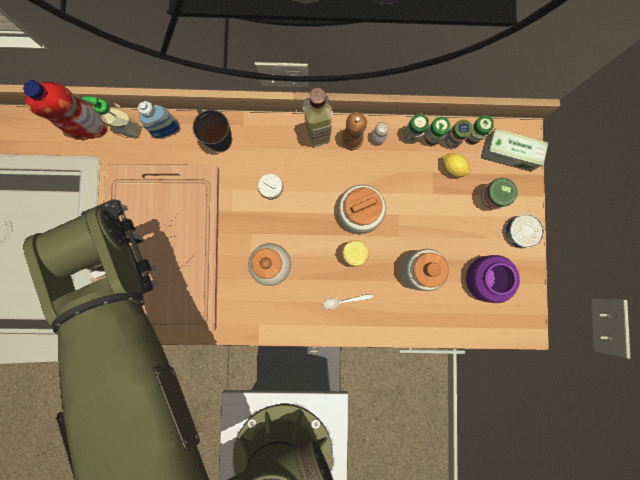

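The small lid is on the round jar at (267,264), the medium on the tall jar at (430,268) and the large on the low jar at (363,206). All are level at seated height, and nothing else has moved.

```bash
python3 -c "
from station import ctrl
print(ctrl.hand_in())"
```

```text
the job is handed in; nothing more can be done
None
```

All three lids are seated level on their matching jars, the jars, honey jar, timer and teaspoon measured unmoved, and the job was handed in at about 29 s of the 112 s allowed.

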